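Load the copper reel on the wire feeder and hold its pinhole reset

TASK

Change the reel on the bench wire feeder: lower the spool of copper wire over the feeder's upright spindle until it sits fully home on its platter, and let go of it. Then take the wooden-handled pin stylus from the round burr stand, reach its steel pin down through the small orange-ringed reset hole beside the display and gently push the recessed red button all the way down to clear the length counter. Finish while still holding the stylus in the gripper and the button down; leave the other things on the bench where they are.

Things in the scene. Friction and masses are not known exactly. Their poses are not given: they have to be found in the camera images.
- copper_spool_mid (a point): Spool full of reddish copper wire with black, three-windowed end discs, 46 mm across, 38 mm high, standing upright on the bench, 160 g; a 13 mm bore runs right through it along z. This point is its centre, 19 mm above its underside. Its sides can be gripped as one 46 mm wide cylinder. It and the silver spool may have changed places.
- copper_spool: The same copper spool; origin at the centre of its underside, z up along its axis.
- silver_spool: Another spool of the same size and make, full of silver-coloured wire; not needed, leave it. Origin at the centre of its underside.
- spindle_seat (a point): Light grey wire feeder (100 x 176 mm, deck 32 mm high, fixed; axes x to its back, y to its left): centre of the top of its black platter (60 mm across, 38 mm above the bench), on which the spool's underside comes to rest. The steel spindle rises here: 9 mm thick, 51 mm tall, top 6 mm tapered. Nothing else on the feeder within 65 mm of it is higher. Axes of the feeder.
- reset_hole (a point): Centre of the mouth of the reset hole, 8 mm across, orange-ringed, in the top of the feeder's black console (46 mm above the bench); it goes straight down, the button's top is 9 mm below the mouth. It lies 112 mm to the feeder's -y from the spindle. A display and two unused flat keys are beside it; rollers, 20 mm above the deck, and a brass outlet stand in front of the console.
- reset_button (a joint): Travel of the recessed button in m: 0 released, 0.004 fully down (its top then 13 mm below the mouth of the hole). It springs back; it starts to move at about 2 N and takes about 5 N to stay fully down.
- feeder: The wire feeder with its button; origin at the centre of its underside. The spindle stands 42 mm to its +y, the reset hole at x +4 mm, y -70 mm.
- stylus_grip (a point): Pin stylus standing in the burr stand's middle hole: light-wood handle with brass ferrule, 13 mm thick, 60 mm long; below it a 4 mm steel pin, 45 mm long, its blunt end 3 mm thick. This point is the middle of the handle, 30 mm above the ferrule's lower face (which rests on the stand, 50 mm above the bench) and 75 mm above the tip; z up along the handle. 30 g; can be gripped from any side.
- stylus_tip (a point): The blunt tip of the stylus's pin, 75 mm below stylus_grip along its axis.
- stylus: The stylus; origin on its axis at the lower face of the ferrule, z up along the handle.
- burr_stand: Round wooden burr stand, 63 mm across, 50 mm high, fixed; small burrs in a ring round the middle hole rise 9 mm above its top. The middle hole is 6.5 mm wide and goes down to the bench; lift the stylus straight up by 50 mm to clear it. Origin at the centre of its underside.
- bench_lamp: Fixed bench lamp at the right, never moves. Its diagonal arm starts low about 0.33 m nearer the robot (-x) and 0.18 m further right (-y) than this origin and climbs to 0.28 m over it, then a neck (up to 0.37 m high) carries a dark 0.21 m shade, 0.15 to 0.25 m high, 0.26 m ahead (+x) and 0.11 m left (+y) of it. Lift the fingertips over 0.42 m before swinging across it.
- loupe: Black loupe, 38 mm across, 32 mm high, behind the feeder; leave alone. Origin at its underside.
- pliers_steel: Bare-steel pliers, 80 mm long, lying at the right; leave alone.
- dish_rings: Low brass dish with rings, 50 mm across, 13 mm high, right of the feeder; leave alone.
- flux_pot: Low pot with a white lid, 45 mm across, 25 mm high, at the right; leave alone.
- box_dark: Dark wooden box, 45 x 75 mm, 26 mm high, at the front right; leave alone.

How it is judged:
By the outcome, as a careful person would: the job done as asked, in the order asked, and still so for the second after the job is handed in, while the arm keeps its last pose, push and grip.
It also fails if it takes over 67 s, if anything falls off the work surface, if the arm or the gripper's body presses on something with over 40 N, if the wrist force passes 120 N, or if a joint passes its speed limit or range.

ROBOT

A 6-joint arm with a two-finger parallel gripper is mounted at the origin on a cart in front of the work surface, level with it; the furniture and walls round the work are solid. World frame = base frame: x ahead of the robot, y to its left, z up, the work surface at z = 0. Lengths are in m, angles in rad, forces in N, time in s.
With the tool pointing down it reaches from about 0.2 to 0.875 m from the base axis. Payload 3.4 kg.
Tool frame: the origin (TCP) lies between the finger pads; the fingertips stand 25 mm ahead of it and the grasp point (between the pads) lies 6 mm ahead of it (r.nose_length is the z of the fingertips in the tool frame, in m); z points along the fingers, x is the direction in which the jaws open and shut, and the axes are right-handed (so a half turn about z gives the same grasp; the last joint's range is limited). The gripper opens to 94 mm and grips with 3 to 60 N. Pads are 16 mm wide; open, the fingers measure 119 mm over their backs; the gripper's body (75 mm by 177 mm) begins 78 mm behind the grasp point.
Start: joints at [0.994, 0.276, 1.505, -0, 1.361, -0.121], TCP at [0.253, 0.516, 0.198] pointing down, gripper open.
Joint ranges: [-2.89, 2.89], [-0.75, 2.08], [0.22, 2.7], [-1.18, 4.32], [0.11, 2.71], [-2.7, 2.7]. Speed limits (rad/s): [2.57, 2.57, 3.14, 3.14, 3.14, 3.14].

INTERFACE

Orientations are given as a unit quaternion [w, x, y, z].
In Python, from plant import r, gripper_to, inverse_kinematics, vision, models, telemetry gives the robot as it stands. Calls block until the motion is done:
- r.move_to(position, orientation): joint-space move of the TCP to a pose.
- r.move_l(position, rot=None, vel=0.15, guard=None): straight line of the TCP; rot=None keeps the orientation; vel is the mean speed in m/s. With guard (N) it stops when the force on the tool has changed by that much, and returns True; else False.
- r.movej(angles): joint-space move.
- gripper_to(opening, f_grip=None): finger opening in m; f_grip is the grip in N (None keeps the last); returns when the fingers have stopped.
- r.hold(seconds).
- inverse_kinematics(position, orientation): joint angles nearest the present ones, or None.
- vision.snapshot(name): name is "side" or "top"; returns the picture (384x512x3 uint8, red, green, blue); there is no depth.
- vision.get_calibration(name): a dict with "fx", "fy", "cx", "cy" (pixels), "D" ([k1, k2, p1, p2, k3] as OpenCV has them; the pictures are not rectified), "position" and "orientation" of the camera in the world. Camera axes: x right, y down, z forward; pixel columns grow to the right and rows downward; lengths in m; the calibration is good to about 2 mm. A picture is of the moment at which its call begins. get_calibration takes no time and is no camera call.
A pose or a line that the arm cannot do raises r.PlanningError and nothing moves.
- r.sign_off(): hands the job in, once; it reports no verdict.
Trained networks look in the newest picture that a camera, given by its name, has taken for a name from the list of things; names that differ only in an ending like _2 or _b are one class to them, and where a whole thing is asked for, a point or a joint stands for the part that bears it (a point fixed in the world has none). Each returns a list of dicts, best first, with "score" (0 to 1); they miss things now and then, are a little off and sometimes report something else, mostly with a low value. They report only what shows in the picture. A call takes as long as a camera call.
- models.boxes_of(thing, camera): "at" ([x, y, z] in m, in world coordinates, good to about 4 mm: the middle of the surface that is visible of it).
- models.regions_of(thing, camera): "pixels" (384x512 bool, what is visible of it).
- models.mark_of(thing, camera): "at" ([x, y, z] in m, in world coordinates, good to about 4 mm: a listed point, or the origin of a listed thing).
Readings, each from a call of its own:
- telemetry.current_t(): time.
- telemetry.current_joints(): joint angles.
- telemetry.current_dq(): joint speeds.
- telemetry.current_joint_efforts(): joint torques, N m.
- telemetry.current_ee_pos(): TCP position.
- telemetry.current_tool_rot(): TCP orientation.
- telemetry.current_wrist_force(): force on the tool from outside, world axes, zero at the start.
- telemetry.current_torque(): the same for the moment, N m.
- telemetry.current_opening(): finger opening in m.
Only numpy, scipy, OpenCV 4.12 (cv2) and the standard library are available. Lean on these libraries where they do the work, as an engineer would, in place of code of your own. Each camera call takes 0.05 s, during which the arm holds its last target. There are 200 camera calls.

## Working session

There is one attempt and no reset: what is moved stays moved. The work goes in short steps, each a Python script; the robot and the scene stay as the last script left them, time stands still between calls to the robot, and variables do not carry over. Pictures are saved under pics/ and viewed, about 8 in all and at most 12, crops included, and the job is handed in when it is done.

```bash
ls; mkdir -p pics; python3 - <<'E'
from plant import r, vision, models, telemetry
import cv2, numpy as np
for c in ["side","top"]:
    im=vision.snapshot(c); cv2.imwrite(f"pics/{c}0.png",im[:,:,::-1])
    k=vision.get_calibration(c); print(c,{a:np.round(b,4).tolist() for a,b in k.items()})
    for n in ["copper_spool_mid","copper_spool","silver_spool","spindle_seat","reset_hole","feeder","stylus_grip","stylus_tip","stylus","burr_stand","bench_lamp","loupe"]:
        print(n,[(round(d["score"],2),np.round(d["at"],3).tolist()) for d in models.mark_of(n,c)[:2]])
print(telemetry.current_t(), telemetry.current_tool_rot(), r.nose_length)
E
```

```text
pics
side {'fx': 406.2276, 'fy': 406.2276, 'cx': 258.3337, 'cy': 190.8899, 'D': [-0.142, 0.0, 0.0, 0.0, 0.0], 'position': [-0.6804, -0.5938, 1.029], 'orientation': [-0.3824, 0.7518, -0.4756, 0.2497]}
copper_spool_mid [(0.65, [0.587, 0.195, 0.002]), (0.56, [0.421, 0.36, 0.021])]
copper_spool [(0.71, [0.42, 0.356, -0.0])]
silver_spool [(0.54, [0.587, 0.363, -0.002])]
spindle_seat [(0.81, [0.465, 0.205, 0.036])]
reset_hole [(0.68, [0.454, 0.095, 0.043])]
feeder [(0.61, [0.462, 0.163, -0.002])]
stylus_grip [(0.61, [0.647, -0.08, 0.082]), (0.56, [0.648, -0.079, -0.001])]
stylus_tip []
stylus [(0.54, [0.649, -0.081, 0.052])]
burr_stand [(0.52, [0.648, -0.081, -0.002])]
bench_lamp []
loupe [(0.61, [0.588, 0.196, 0.002])]
top {'fx': 421.9493, 'fy': 421.9493, 'cx': 255.1772, 'cy': 189.8753, 'D': [-0.0378, 0.0, 0.0, 0.0, 0.0], 'position': [0.364, -0.0543, 1.386], 'orientation': [-0.036, 0.7133, -0.6987, 0.042]}
copper_spool_mid [(0.63, [0.644, -0.078, 0.079]), (0.6, [0.419, 0.353, 0.017])]
copper_spool [(0.75, [0.416, 0.355, 0.003]), (0.61, [0.586, 0.37, -0.002])]
silver_spool [(0.68, [0.588, 0.369, -0.001])]
spindle_seat [(0.67, [0.47, 0.208, 0.038])]
reset_hole [(0.67, [0.465, 0.166, 0.0]), (0.64, [0.455, 0.093, 0.05])]
feeder [(0.91, [0.463, 0.164, -0.001])]
stylus_grip [(0.45, [0.644, -0.076, 0.079])]
stylus_tip []
stylus [(0.49, [0.648, -0.078, 0.045])]
burr_stand [(0.55, [0.648, -0.078, 0.001])]
bench_lamp []
loupe [(0.49, [0.591, 0.198, 0.0]), (0.32, [0.647, -0.077, 0.001])]
1.3 [-2.91362061e-05  8.48570738e-01  5.29081940e-01  4.78557106e-05] 0.025
```

```bash
python3 -c "
import cv2,numpy as np
a=cv2.imread('pics/side0.png');b=cv2.imread('pics/top0.png')
cv2.imwrite('pics/v1.png',cv2.resize(a,(800,600),interpolation=cv2.INTER_CUBIC));cv2.imwrite('pics/v2.png',cv2.resize(b,(800,600),interpolation=cv2.INTER_CUBIC))"
```

```text
(no output)
```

View pics/v1.png

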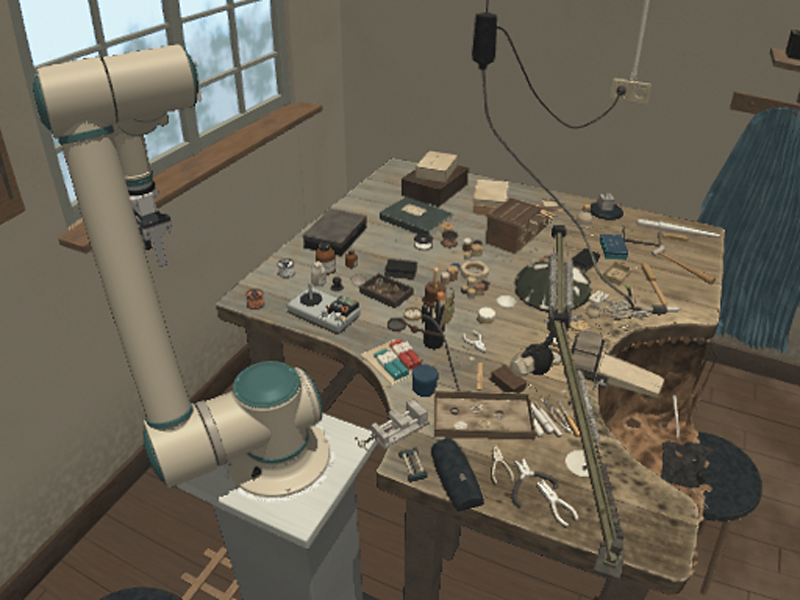

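View pics/v2.png

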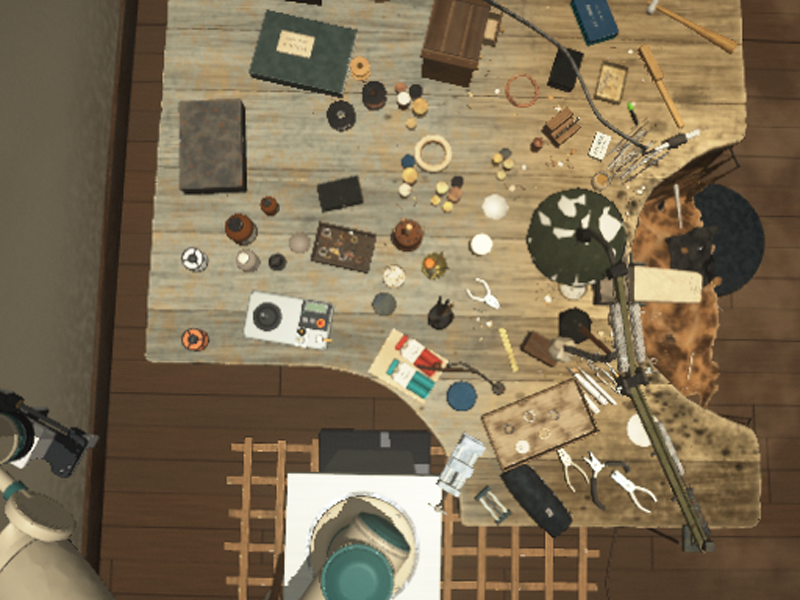

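```bash
cat > h.py <<'E'
import numpy as np, cv2
from scipy.spatial.transform import Rotation as R
from scipy.optimize import least_squares
from plant import r, gripper_to, inverse_kinematics, vision, models, telemetry
K={c:vision.get_calibration(c) for c in("side","top")}
def proj(P,c):
    k=K[c];q=k["orientation"];M=R.from_quat([q[1],q[2],q[3],q[0]]).as_matrix().T
    A=np.array([[k["fx"],0,k["cx"]],[0,k["fy"],k["cy"]],[0,0,1]])
    return cv2.projectPoints(np.array(P,float).reshape(-1,1,3),cv2.Rodrigues(M)[0],-M@np.array(k["position"]),A,np.array(k["D"],float))[0].reshape(-1,2)
def tri(us,ut):
    return least_squares(lambda p:np.r_[proj(p,"side")[0]-us,proj(p,"top")[0]-ut],[.5,.1,.05]).x
def circ(p,rad,n=24):
    a=np.linspace(0,2*np.pi,n,endpoint=False);return np.array(p)+np.c_[rad*np.cos(a),rad*np.sin(a),0*a]
def crop(im,box,s,pts=()):
    x0,y0,x1,y1=box;o=cv2.resize(im[y0:y1,x0:x1,::-1],None,fx=s,fy=s,interpolation=cv2.INTER_CUBIC)
    for p in pts: cv2.circle(o,tuple(int(v) for v in ((np.array(p)+.5-[x0,y0])*s)),1,(255,255,0),-1)
    return o
E
python3 - <<'E'
from h import *
a=cv2.imread('pics/side0.png')[:,:,::-1];b=cv2.imread('pics/top0.png')[:,:,::-1]
ob={"spool":([.418,.355,.038],.023),"plat":([.467,.207,.038],.03),"hole":([.455,.094,.046],.004),"sty":([.647,-.079,.11],.0065),"stand":([.647,-.079,.05],.0315),"sptop":([.467,.207,.089],.0045)}
pa=np.vstack([proj(circ(*v),"side") for v in ob.values()]);pb=np.vstack([proj(circ(*v),"top") for v in ob.values()])
cv2.imwrite('pics/v3.png',crop(a,(145,145,305,225),5,pa))
cv2.imwrite('pics/v4.png',crop(b,(110,130,290,230),4.4,pb))
E
```

```text
(no output)
```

View pics/v3.png

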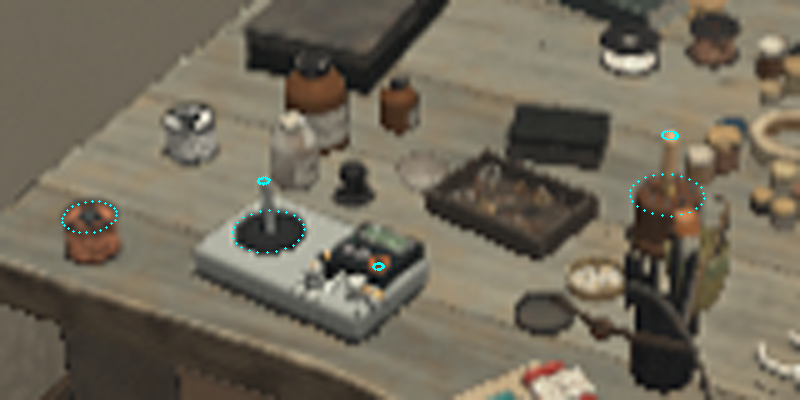

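View pics/v4.png

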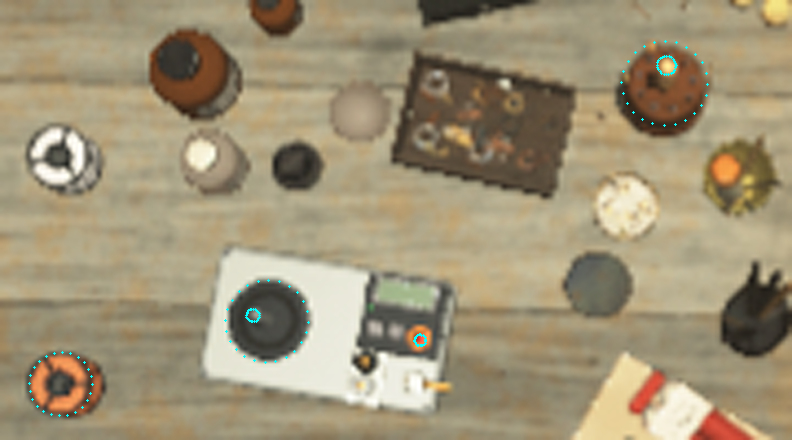

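```bash
cat > meas.py <<'E'
from h import *
def blob(im,p,rad,f,s=8):
    "centre of convex hull of largest blob satisfying f(hsv) within rad px of p (sub-pixel, upsampled)"
    x0,y0=int(p[0]-rad),int(p[1]-rad);w=int(2*rad)+2
    o=cv2.resize(im[y0:y0+w,x0:x0+w],None,fx=s,fy=s,interpolation=cv2.INTER_CUBIC)
    m=f(cv2.cvtColor(o,cv2.COLOR_RGB2HSV).astype(int)).astype(np.uint8)
    n,l,st,_=cv2.connectedComponentsWithStats(m);i=1+np.argmax(st[1:,4])
    c=max(cv2.findContours((l==i).astype(np.uint8),0,1)[0],key=cv2.contourArea);h=cv2.convexHull(c)
    M=cv2.moments(h);e=cv2.fitEllipse(h)
    return np.array([M["m10"],M["m01"]])/M["m00"]/s+[x0,y0]-.5+.5/s, np.round(np.array(e[1])/s,1).tolist()
dark=lambda h:h[...,2]<75
orange=lambda h:(h[...,0]<18)&(h[...,1]>150)&(h[...,2]>120)
copper=lambda h:(h[...,0]<18)&(h[...,1]>95)&(h[...,2]>110)
E
python3 - <<'E'
from meas import *
ims={c:cv2.imread(f'pics/{c}0.png')[:,:,::-1].copy() for c in K}
for n,p,rad,f in [("hole",[.455,.094,.046],5,orange),("plat",[.467,.207,.038],12,dark),("spool",[.418,.355,.019],11,copper)]:
    u={}
    for c in K:
        u[c],e=blob(ims[c],proj(p,c)[0],rad,f)
        xy=least_squares(lambda v:proj([*v,p[2]],c)[0]-u[c],p[:2]).x
        print(n,c,u[c].round(2),e,"xy at z:",xy.round(4))
    print("  tri",tri(u["side"],u["top"]).round(4))
for n in ["copper_spool_mid","stylus_grip","burr_stand","feeder"]:
  for c in K:
    vision.snapshot(c)
    g=models.regions_of(n,c)[:1]
    for d in g:
        m=d["pixels"].astype(np.uint8);ys,xs=np.nonzero(m);cs=max(cv2.findContours(m,0,1)[0],key=cv2.contourArea)
        print(n,c,round(d["score"],2),m.sum(),xs.mean().round(2),ys.mean().round(2),(xs.min(),xs.max(),ys.min(),ys.max()),cv2.minAreaRect(cs))
E
```

```text
hole side [221.31 197.13] [1.8, 2.9] xy at z: [0.4611 0.0922]
hole top [204.84 206.33] [5.3, 5.5] xy at z: [0.4566 0.0947]
  tri [0.4572 0.093  0.0484]
plat side [198.63 191.1 ] [8.6, 13.8] xy at z: [0.4658 0.2039]
plat top [170.24 202.42] [16.7, 17.2] xy at z: [0.4674 0.2068]
  tri [0.4678 0.2066 0.0359]
spool side [163.76 191.47] [10.2, 11.7] xy at z: [0.42   0.3524]
spool top [124.59 217.02] [14.7, 17.1] xy at z: [0.4182 0.3567]
  tri [0.419  0.3552 0.0192]
copper_spool_mid side 0.75 903 207.25 197.17 (np.int64(184), np.int64(230), np.int64(181), np.int64(212)) ((206.81787109375, 197.02362060546875), (45.746498107910156, 24.47478675842285), 19.17900848388672)
copper_spool_mid top 0.66 187 124.19 216.66 (np.int64(116), np.int64(132), np.int64(210), np.int64(223)) ((124.0, 216.5), (13.0, 16.0), 90.0)
burr_stand top 0.74 318 261.19 150.43 (np.int64(252), np.int64(271), np.int64(141), np.int64(160)) ((261.5, 150.5), (19.0, 19.0), 90.0)
feeder side 0.91 827 206.93 197.44 (np.int64(184), np.int64(230), np.int64(183), np.int64(211)) ((206.84060668945312, 197.4622802734375), (45.4431037902832, 22.23256492614746), 19.025606155395508)
feeder top 0.7 1656 184.38 204.41 (np.int64(156), np.int64(212), np.int64(186), np.int64(223)) ((184.4390106201172, 204.49049377441406), (54.68029022216797, 31.153255462646484), 8.880660057067871)
```

```bash
cat >> h.py <<'E'
def down(deg): t=np.radians(deg)/2;return [0,np.cos(t),np.sin(t),0]
def st(s=""): print(s,"t",round(telemetry.current_t(),2),"p",np.round(telemetry.current_ee_pos(),4),"F",np.round(telemetry.current_wrist_force(),1),"op",round(telemetry.current_opening(),4))
E
python3 - <<'E'
from h import *
x,y=.4187,.3555
st("start")
gripper_to(.068,8)
r.move_to([x,y,.12],down(35)); st("above")
print(r.move_l([x,y,.031],vel=.15,guard=8)); st("down")
gripper_to(.03,5); st("grip1")
gripper_to(.068)
r.move_l([x,y,.085],vel=.2)
r.move_to([x,y,.085],down(125))
r.move_l([x,y,.031],vel=.15,guard=8); st("down2")
gripper_to(.03,15); st("grip2")
r.move_l([x,y,.137],vel=.15); st("lift")
cv2.imwrite("pics/side1.png",vision.snapshot("side")[:,:,::-1])
cv2.imwrite("pics/v5.png",crop(vision.snapshot("side"),(130,140,240,215),7,proj(circ([x,y,.106+.019],.023),"side")))
E
```

```text
start t 2.1 p [0.2531 0.5163 0.1981] F [-0.1  0.   0.6] op 0.0938
above t 3.66 p [0.4186 0.3564 0.1205] F [0.2 0.  0.5] op 0.0685
False
down t 4.4 p [0.419  0.3565 0.0317] F [-0.4 -0.2 -0.1] op 0.0681
grip1 t 5.15 p [0.4187 0.3554 0.0309] F [ 0.2 -0.3  0.1] op 0.0299
down2 t 8.22 p [0.4189 0.3556 0.0311] F [ 0.1  0.8 -0.6] op 0.068
grip2 t 8.97 p [0.4187 0.3555 0.031 ] F [-0.5  0.4 -0.5] op 0.0297
lift t 9.83 p [0.4181 0.3551 0.1362] F [ 0.4  0.1 -1.9] op 0.0299
```

View pics/v5.png

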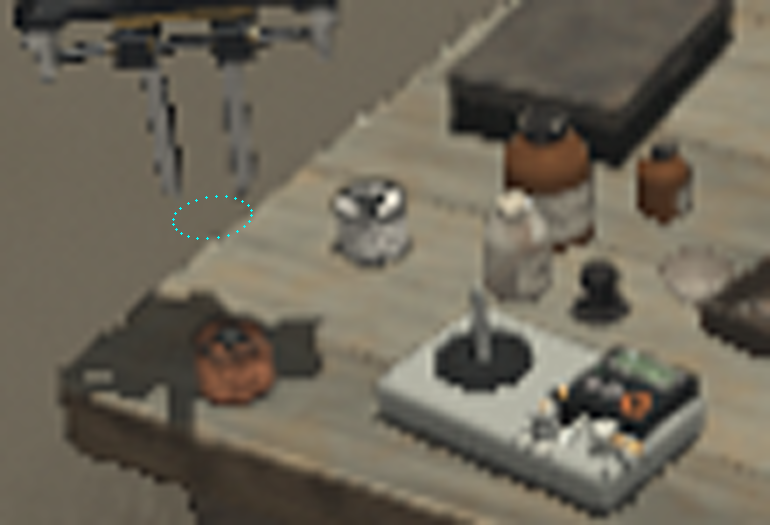

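```bash
python3 - <<'E'
from meas import *
r.move_l([.4187,.3555,.075],vel=.2);st()
ims={c:vision.snapshot(c) for c in K}
p=telemetry.current_ee_pos();q=telemetry.current_tool_rot();M=R.from_quat([q[1],q[2],q[3],q[0]]).as_matrix();print(M.round(3).tolist(), np.round(telemetry.current_joints(),3))
pts=[p+M@[s*.015,0,z] for s in(-1,1) for z in(.025,0,-.03)]+[p]
o=[]
for c in K:
    u,e=blob(ims[c],proj([.4187,.3555,.019],c)[0],11,copper)
    print(c,u.round(2),e,least_squares(lambda v:proj([*v,.019],c)[0]-u,[.4,.3]).x.round(4))
    x,y=proj([.42,.355,.05],c)[0].astype(int)
    o.append(crop(ims[c],(x-32,y-45,x+33,y+45),6,proj(pts,c)))
cv2.imwrite("pics/v6.png",np.hstack(o))
E
```

```text
t 10.39 p [0.4185 0.3553 0.0745] F [0.2 0.2 0.2] op 0.0299
[[-0.574, 0.819, 0.002], [0.819, 0.574, 0.001], [-0.0, 0.002, -1.0]] [ 0.577  0.335  1.745  0.     1.06  -1.604]
side [163.57 193.72] [5.8, 9.8] [0.4061 0.3434]
top [127.96 219.93] [8.4, 12.7] [0.4091 0.3452]
```

View pics/v6.png

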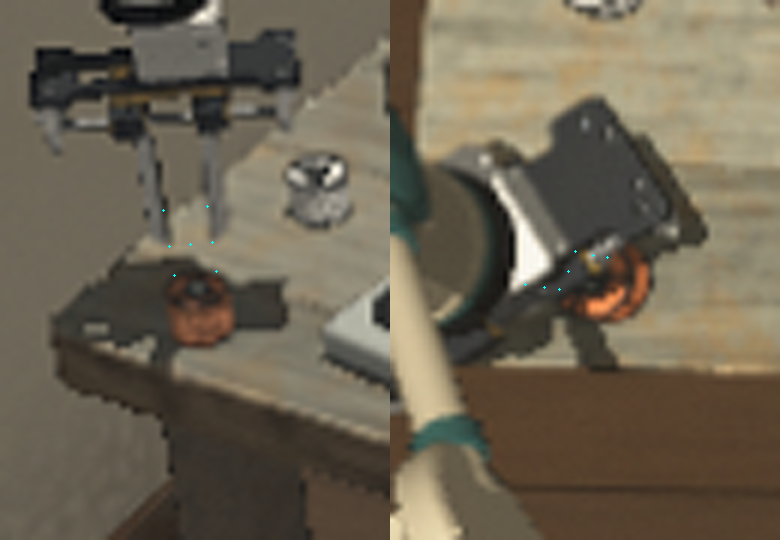

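```bash
python3 - <<'E'
from meas import *
print("base",proj([[0,0,0],[0,0,.1]],"side").round(1)*800/512,proj([[0,0,0],[0,0,.1]],"top")*800/512)
r.move_l([.4187,.3555,.11],vel=.2)
gripper_to(.0);
r.move_to([.49,.30,.09],down(125))
print(r.move_l([.49,.30,.0265],vel=.1,guard=4));st("touch")
ims={c:vision.snapshot(c) for c in K}
p=telemetry.current_ee_pos();q=telemetry.current_tool_rot();M=R.from_quat([q[1],q[2],q[3],q[0]]).as_matrix()
pts=[p+M@[0,0,z] for z in(.025,0,-.03)]
o=[]
for c in K:
    x,y=proj([.49,.30,.03],c)[0].astype(int);print(c,x-32,y-45)
    o.append(crop(ims[c],(x-32,y-45,x+33,y+45),6,proj(pts,c)))
cv2.imwrite("pics/v7.png",np.hstack(o))
E
```

```text
base [[277.65625 455.625  ]
 [272.03125 422.5    ]] [[361.90767921 548.28190907]
 [359.49005618 562.47590892]]
False
touch t 12.68 p [0.4903 0.3005 0.027 ] F [-0.2 -0.3  0.7] op 0.0007
side 150 138
top 110 150
```

View pics/v7.png

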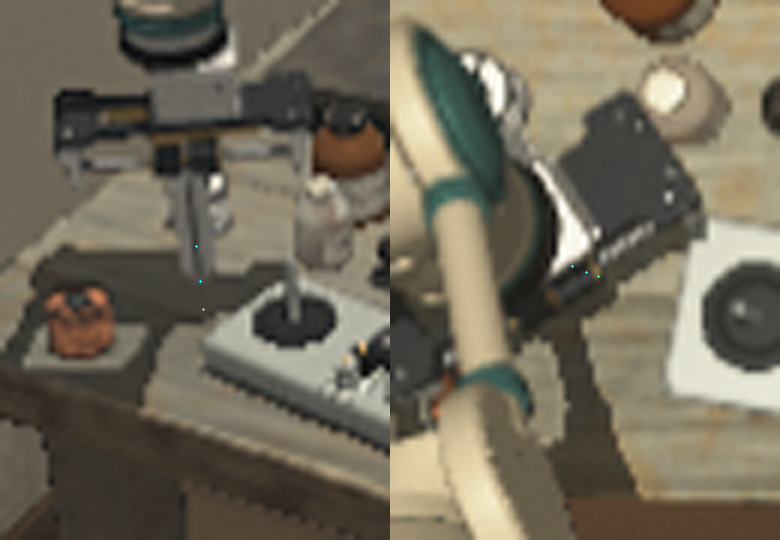

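```bash
python3 - <<'E'
from meas import *
print(proj([[.49,.30,z] for z in (0,.02,.03,.04)],"side").round(1).tolist(),"obs 182 182.8")
print(r.move_l([.49,.30,-.03],vel=.04,guard=4));st("touch")
ims={c:vision.snapshot(c) for c in K}
p=telemetry.current_ee_pos();q=telemetry.current_tool_rot();M=R.from_quat([q[1],q[2],q[3],q[0]]).as_matrix();print(M.round(3).tolist())
pts=[p+M@[0,0,z] for z in(.025,0,-.03)]
o=[]
for c in K:
    x,y=proj([.49,.30,.03],c)[0].astype(int)
    o.append(crop(ims[c],(x-32,y-45,x+33,y+45),6,proj(pts,c)))
r.move_l([.49,.30,.05],vel=.15)
cv2.imwrite("pics/v8.png",np.hstack(o))
E
```

```text
[[183.5, 189.6], [183.1, 185.9], [182.8, 184.0], [182.6, 182.1]] obs 182 182.8
True
touch t 13.64 p [ 0.4898  0.2999 -0.0071] F [-0.1 -0.6  4.6] op 0.0002
[[-0.574, 0.819, -0.0], [0.819, 0.574, -0.0], [0.0, -0.001, -1.0]]
```

View pics/v8.png

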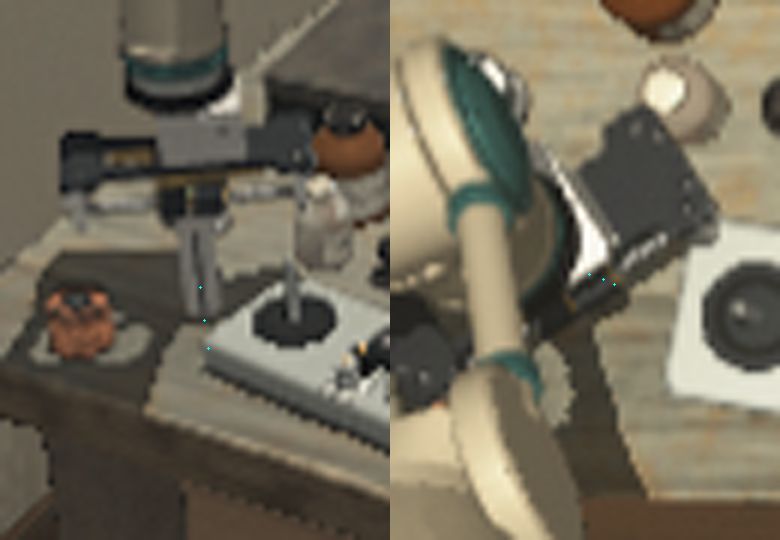

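```bash
cat >> h.py <<'E'
DZ=.0071+.019   # measured by touch: real grasp-point z = tcp z + DZ (tool pointing down)
def P(x,y,zg): return [x,y,zg-DZ]   # tcp target for grasp point at x,y,zg
E
python3 - <<'E'
from h import *
x,y=.4187,.3555
r.move_l([.49,.30,.085],vel=.2)
gripper_to(.068,6)
r.move_to(P(x,y,.09),down(125))
print(r.move_l(P(x,y,.025),vel=.12,guard=6)); st("down")
gripper_to(.035,5); st("grip1")
gripper_to(.068)
r.move_l(P(x,y,.085),vel=.2)
r.move_to(P(x,y,.085),down(35))
print(r.move_l(P(x,y,.025),vel=.12,guard=6)); st("down2")
gripper_to(.035,15); st("grip2")
r.move_l(P(x,y,.137),vel=.15); st("lift")
for c in K: cv2.imwrite(f"pics/{c}2.png",vision.snapshot(c)[:,:,::-1])
E
```

```text
False
down t 16.88 p [ 0.4197  0.3555 -0.0007] F [-0.3 -0.2  0.2] op 0.0681
grip1 t 17.36 p [ 4.190e-01  3.561e-01 -4.000e-04] F [-0.2  0.7  3.4] op 0.0449
False
down2 t 20.42 p [ 0.419   0.3557 -0.0009] F [-0.3  0.6 -0.2] op 0.0683
grip2 t 20.89 p [ 0.4192  0.3558 -0.0005] F [ 0.9 -0.4  3.5] op 0.0463
lift t 21.79 p [0.4179 0.3549 0.1099] F [-0.3 -0.2 -1.9] op 0.0466
```

```bash
python3 - <<'E'
from meas import *
sx,sy=.467,.206
r.move_l(P(sx,sy,.137),vel=.2); r.hold(.2); st("above")
im=vision.snapshot("side");p=telemetry.current_ee_pos();mid=[p[0],p[1],p[2]+DZ-.006]
u,e=blob(im,proj(mid,"side")[0],11,copper);print(u.round(2),e,"pred",proj(mid,"side")[0].round(2),"J mm/px",)
print(least_squares(lambda v:proj([*v,mid[2]],"side")[0]-u,mid[:2]).x.round(4))
x,y=proj([.47,.205,.09],"side")[0].astype(int)
cv2.imwrite("pics/v9.png",crop(im,(x-40,y-35,x+40,y+35),8,np.vstack([proj(circ([p[0],p[1],p[2]+DZ-.025],.023),"side"),proj([.467,.206,.089],"side")])))
E
```

```text
above t 23.02 p [0.4667 0.2069 0.1109] F [ 0.6 -0.2 -1.2] op 0.0465
[207.36 162.49] [2.7, 5.4] pred [196.46 172.19] J mm/px
[0.5505 0.2055]
```

View pics/v9.png

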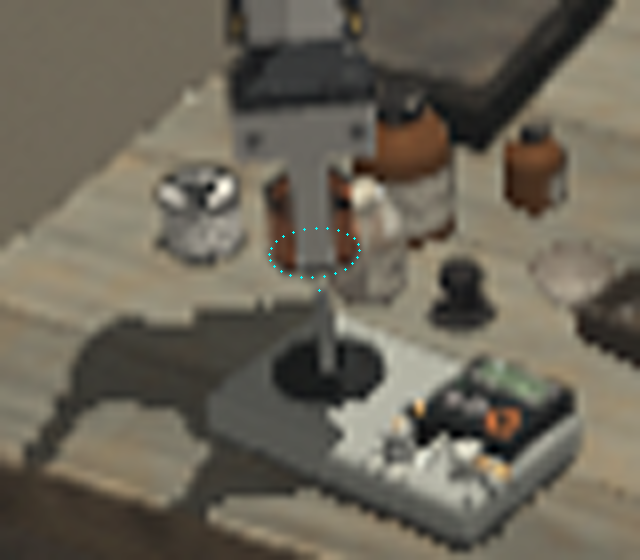

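```bash
python3 - <<'E'
from meas import *
sx,sy=.4682,.2045
r.move_l(P(sx,sy,.122),vel=.1)
h=r.move_l(P(sx,sy,.062),vel=.05,guard=5); st(f"hit {h}")
p=telemetry.current_ee_pos();print("bottom z",p[2]+DZ-.025,telemetry.current_torque())
im=vision.snapshot("side");x,y=proj([.47,.205,.07],"side")[0].astype(int)
cv2.imwrite("pics/v10.png",crop(im,(x-40,y-35,x+40,y+35),8))
E
```

```text
hit True t 24.47 p [0.4678 0.2044 0.0375] F [ 0.2 -0.2  4.5] op 0.0462
bottom z 0.03860802310219066 [-0.06986463  0.09721785 -0.02513882]
```

```bash
python3 - <<'E'
from meas import *
gripper_to(.068); st("open")
p=telemetry.current_ee_pos()
r.move_l([p[0],p[1],.19],vel=.2); 
q=down(31)
r.move_to(P(.6475,-.080,.21),q); gripper_to(.045,6); st("above stylus")
ims={c:vision.snapshot(c) for c in K}
for c in K:
    cv2.imwrite(f"pics/{c}3.png",ims[c][:,:,::-1])
    print(c,[(n,round(d["score"],2),np.round(d["at"],4).tolist()) for n in("copper_spool","stylus_grip") for d in models.mark_of(n,c)[:1]])
tc=np.array([.647,-.08,.11])
x,y=proj([.467,.205,.05],"side")[0].astype(int);o=[crop(ims["side"],(x-26,y-28,x+26,y+32),7)]
x,y=proj([.467,.205,.05],"top")[0].astype(int);o.append(crop(ims["top"],(x-26,y-30,x+24,y+30),7))
cv2.imwrite("pics/v10.png",np.hstack(o))
E
```

```text
open t 25.07 p [0.4667 0.2041 0.0364] F [-0.1 -0.1 -0.3] op 0.0678
above stylus t 27.82 p [ 0.6475 -0.0798  0.184 ] F [-0.3  0.   0.7] op 0.0449
side [('copper_spool', 0.54, [0.4674, 0.2033, 0.0396]), ('stylus_grip', 0.55, [0.6459, -0.0772, 0.0776])]
top [('copper_spool', 0.67, [0.4653, 0.2046, 0.0415]), ('stylus_grip', 0.69, [0.4704, 0.198, 0.0583])]
```

View pics/v10.png

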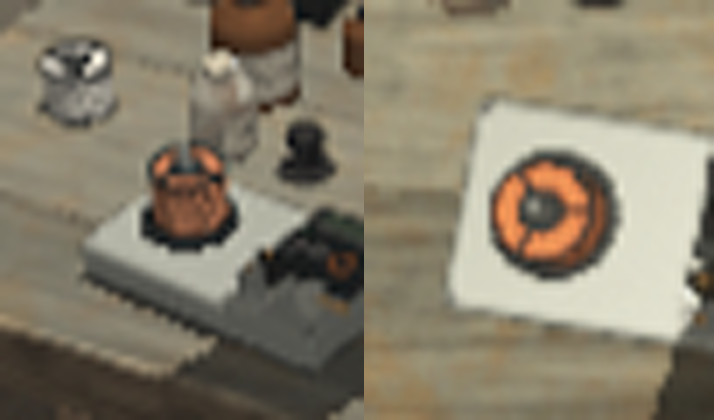

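```bash
python3 - <<'E'
from meas import *
x,y=.6475,-.080
print(r.move_l(P(x,y,.084),vel=.15,guard=4)); st("down")
gripper_to(.005,4); st("soft"); 
p=telemetry.current_ee_pos();F=telemetry.current_wrist_force()
gripper_to(.005,25); st("firm")
r.hold(.2)
r.move_l([x,y,p[2]+.058],vel=.12,guard=8); st("lift")
r.move_l([x,y,p[2]+.11],vel=.2)
r.move_to(P(.4573,.0928,.150),down(31)); r.hold(.3); st("over hole")
p=telemetry.current_ee_pos();im=vision.snapshot("side");cv2.imwrite("pics/side4.png",im[:,:,::-1])
tip=[p[0],p[1],p[2]+DZ-.079]; print("pred tip",np.round(tip,4))
u,v=proj([.457,.093,.06],"side")[0].astype(int);print(u-25,v-30)
cv2.imwrite("pics/v11.png",crop(im,(u-25,v-30,u+25,v+20),12,np.vstack([proj(tip,"side"),proj([.4573,.0928,.046],"side")])))
E
```

```text
False
down t 29.12 p [ 0.6483 -0.0802  0.0589] F [-0.4  0.1 -0.8] op 0.0447
soft t 29.72 p [ 0.6477 -0.08    0.0582] F [-0.2 -0.5  1.6] op 0.013
firm t 29.93 p [ 0.6477 -0.08    0.0581] F [0.1 0.2 2.1] op 0.0126
lift t 30.77 p [ 0.6469 -0.0799  0.1155] F [ 0.3  0.1 -0.4] op 0.0121
over hole t 32.49 p [0.4582 0.0923 0.1239] F [ 0.5 -0.1 -0.9] op 0.0126
pred tip [0.4582 0.0923 0.071 ]
195 164
```

View pics/v11.png

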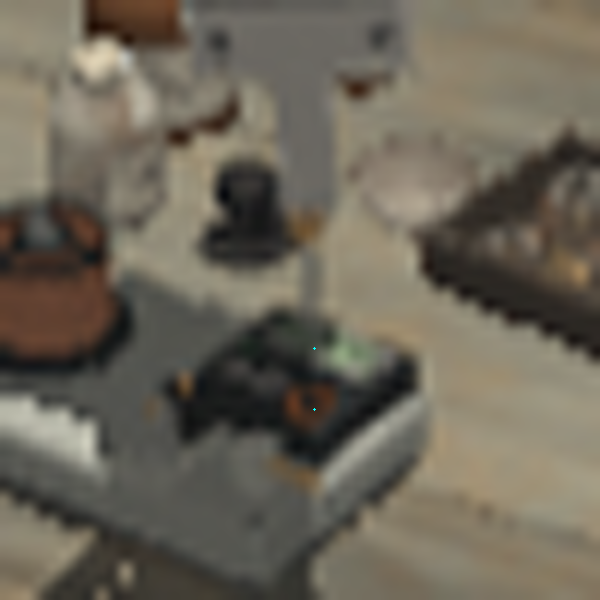

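```bash
python3 - <<'E'
from meas import *
x,y=.4571,.0931; o=.079
r.move_l(P(x,y,.055+o),vel=.06); r.hold(.2); st("near")
f0=telemetry.current_wrist_force()
h=r.move_l(P(x,y,.036+o),vel=.02,guard=2.5); st(f"hit {h}")
p=telemetry.current_ee_pos();print("tip z est",p[2]+DZ-o, telemetry.current_torque())
im=vision.snapshot("side");cv2.imwrite("pics/side5.png",im[:,:,::-1])
E
```

```text
near t 33.16 p [0.4573 0.0931 0.1081] F [-0.3  0.1  0. ] op 0.0124
hit True t 34.16 p [0.4569 0.0931 0.0887] F [0.8 0.3 2.3] op 0.0124
tip z est 0.035845722264177635 [ 0.00075883 -0.0374908  -0.00904769]
```

```bash
python3 - <<'E'
from meas import *
x,y=.4571,.0931
gripper_to(.005,40)
z=telemetry.current_ee_pos()[2]
z=.0885
for i in range(14):
    z-=.0005
    r.move_l([x,y,z],vel=.02); r.hold(.15)
    F=np.mean([telemetry.current_wrist_force() for _ in range(4)],0);p=telemetry.current_ee_pos()
    print(round(z,4),p.round(4),F.round(1),"tip",round(p[2]+DZ-.079,4))
    if F[2]>8: break
st()
im=vision.snapshot("side");cv2.imwrite("pics/side6.png",im[:,:,::-1])
E
```

```text
0.088 [0.457  0.0931 0.088 ] [-0.6  0.5  3.1] tip 0.0351
0.0875 [0.457  0.0931 0.0875] [ 0.  -0.3  3.4] tip 0.0346
0.087 [0.4571 0.0931 0.087 ] [-0.4 -0.1  3.3] tip 0.0341
0.0865 [0.4571 0.0931 0.0865] [-0.7  0.9  4.1] tip 0.0336
0.086 [0.4571 0.0931 0.086 ] [-0.3 -0.4  3.3] tip 0.0331
0.0855 [0.4571 0.0931 0.0856] [-0.4 -0.2  4.5] tip 0.0327
0.085 [0.4572 0.0931 0.0854] [-1.  -1.   7.1] tip 0.0325
0.0845 [0.4573 0.0931 0.0852] [-1.3 -0.1  8.3] tip 0.0323
 t 37.62 p [0.4573 0.0931 0.0852] F [-1.3 -0.1  8.3] op 0.0125
```

```bash
python3 - <<'E'
from meas import *
r.hold(.5);st()
im=vision.snapshot("side");u,v=proj([.457,.12,.06],"side")[0].astype(int)
cv2.imwrite("pics/v12.png",crop(im,(u-40,v-35,u+40,v+25),9))
E
```

```text
t 38.17 p [0.4573 0.0931 0.0852] F [-1.7  0.7  8.9] op 0.0124
```

View pics/v12.png

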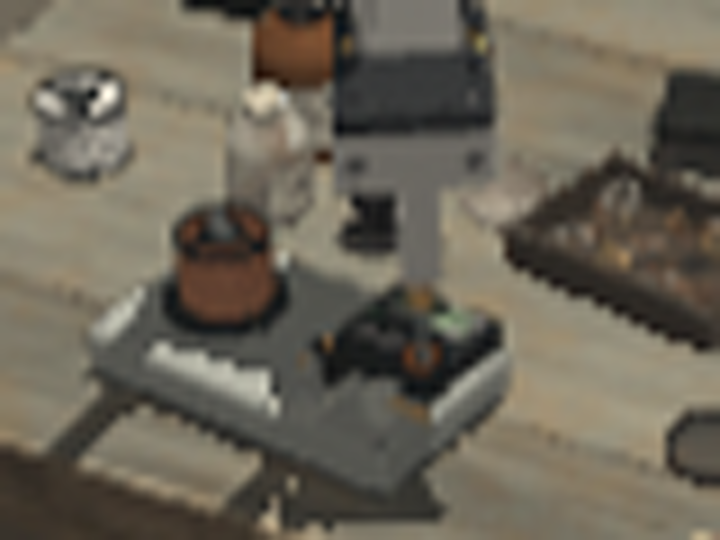

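The picture shows the spool seated on its platter at (225,265) and the pin running down into the orange ring at (422,355). I'm handing in.

```bash
python3 -c "
from plant import r
r.sign_off()"
```

```text
the job is handed in; nothing more can be done
```

The reel is changed and the counter reset button was held down when I handed the job in at about 38 s, well inside the 67 s limit.

- **Spool:** The copper spool went over the spindle and stopped with its underside at about 38.6 mm; the platter is at 38 mm. I released it there. Pictures from both cameras afterwards show it on the platter with the spindle through its bore.
- **Stylus and button:** The pin entered the reset hole and met the button with the tip at about 36 mm. It then travelled about 4 mm at 3–4.5 N to a hard stop at about 32.5 mm. I kept pressing with about 8–9 N, and the gripper still held the stylus (opening 12.4 mm). The final picture shows the pin in the orange ring.

**What disagreed or failed:**
- **Tool height was wrong:** The first grasp closed on air just above the spool. A light touch on the bare bench (4.6 N) showed the fingertips about 32 mm higher than the stated tool data gives. I used that measured offset for everything after.
- **Camera bias:** The two cameras differed by a few millimetres, so I shifted the spindle target by about 2 mm. The spool then slid on with almost no sideways force.
- **One bad detection:** After the spool was seated, the top camera's marker search reported the stylus at the spool. I ignored it.

No reading showed more than about 9 N on the tool.

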